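# Open the twist-lock cap of the pantry dispenser, whichever way it turns

## Task

The empty clear dispenser on the cork mat needs refilling, but nobody remembers whether its twist-lock cap loosens to the left or to the right: feel for it by turning the winged cap without wrenching or tugging at it while it is locked, and once it has gone round to its release stop, lift it straight off. Finish while still holding the cap level in the gripper, about a hand's breadth (8 to 10 cm) straight above the dispenser; do not put it down or let go, and leave everything else on the shelf where it is.

Things in the scene. Friction and masses are not known exactly. Their poses are not given: they have to be found in the camera images.
- dispenser: Clear plastic push dispenser screwed to the shelf, immovable: 110 x 110 mm wooden base board, clear round canister of diameter 90 mm, white collar of diameter 70 mm on top, its flat top 152 mm above the origin. Origin: centre of the base board's underside, on the 4 mm cork mat. z up; the chute and push paddle face its -x.
- cap: Grey twist-lock cap on the collar, about 60 g: ribbed disc of diameter 62 mm, 9 mm thick, with a straight upright wing on top. Origin: centre of the disc's underside, on the turning axis (z, up; the dispenser's axis). A stem and cross key reach 14.5 mm down into the collar: locked, it rises 2 mm at most. At the start its x is within 0.12 rad of the dispenser's x.
- cap_wing (a point): Centre of the wing's top edge, 37 mm above the cap's origin. The wing is 52 mm long along the cap's x, 16 mm thick along its y, and stands 28 mm proud of the disc. Turning an unblocked cap takes under 0.2 N m; a stop is plain to feel at 0.4 N m. Cap and dispenser must not press on each other with over 120 N.
- lock (a point): Centre of the collar's top. The hand of the lock varies and is hidden. The wrong way the cap meets a stop after 0.1 to 0.35 rad, hard by 0.65 rad. The right way it turns freely and stops hard 0.9 to 1.25 rad from its start, wing about 1.05 rad from the dispenser's x: that is the release stop, and at it (within 0.07 rad) the cap lifts straight out.
- mug_a: Brown ceramic mug, 82 mm across, 90 mm tall, handle at its +y; free-standing bystander, leave alone; origin at the centre of its underside
- mug_b: Second brown ceramic mug, the same; free-standing bystander, leave alone; origin at the centre of its underside
- spoons: Flat fan of three steel measuring spoons on a ring, about 150 mm long, 11 mm high; free-standing bystander, leave alone; origin at the centre of its underside
- bamboo_box: Closed bamboo box with a small brass hook, 114 x 164 x 79 mm; free-standing bystander, leave alone; origin at the centre of its underside
- jar: Glass jar with steel lid, 70 mm across, 100 mm tall; free-standing bystander, leave alone; origin at the centre of its underside
- tin: Labelled tin, 72 mm across, 85 mm tall; free-standing bystander, leave alone; origin at the centre of its underside
- bowl: White ceramic bowl, 110 mm across, 45 mm tall; free-standing bystander, leave alone; origin at the centre of its underside
Not all that is in view belongs to the job. What is shaped like the cap but turquoise is not meant.

How it is judged:
By the outcome, as a careful person would: the job done as asked, in the order asked, and still so for the second after the job is handed in, while the arm keeps its last pose, push and grip.
It also fails if it takes over 58 s, if anything falls off the work surface, if the arm or the gripper's body presses on something with over 40 N, if the wrist force passes 120 N, or if a joint passes its speed limit or range.

## Robot

A 7-joint arm with a two-finger parallel gripper is mounted at the origin on the work surface. World frame = base frame: x ahead of the robot, y to its left, z up, the work surface at z = 0. Lengths are in m, angles in rad, forces in N, time in s.
With the tool pointing down it reaches from about 0.4 to 0.85 m from the base axis. Payload 4.5 kg.
Tool frame: the origin (TCP) lies at the very end of the fingers, on their centre line; the grasp point (between the pads) lies 19 mm behind it (env.grasp_offset is the distance from the TCP to the grasp point, in m); z points along the fingers, y is the line along which they close (so a half turn about z gives the same grasp; the last joint's range is limited). The gripper opens to 85 mm and grips with 20 to 120 N. Pads are 22 mm wide; open, the fingers measure 114 mm over their backs; the gripper's body (76 mm by 85 mm) begins 54 mm behind the grasp point. The pads swing forward as they close: fully open they stand 13 mm farther back than shut.
Start: joints at [-1.162, 0.689, -0.195, 1.565, 0.157, 0.902, -0.215], TCP at [0.229, 0.582, 0.231] pointing down, gripper open.
Joint ranges: [-3.01, 3.01], [-0.46, 2.08], [-1.47, 1.51], [0.13, 2.56], [-1, 4.14], [0.04, 2.09], [-2.66, 2.66]. Speed limits (rad/s): [2.57, 2.57, 3.14, 3.14, 3.14, 3.14, 3.14].

## Interface

Orientations are given as a 3x3 rotation matrix whose columns are the frame's x, y, z axes.
In Python, from workcell import env, cams, workorder gives the robot as it stands. The module is installed in compiled form; this text tells all that it offers.
- The arm moves only by the tool move_arm, never from a script. Its argument "deltas" is one flat list of numbers, 7 for each row, row after row: the shift along the tool's x, y, z each as a share of 0.5 m, from -1 to 1, then the turn, a rotation vector about the tool's x, y, z each as a share of pi rad, from -1 to 1, then the closure, from -1 (fully open) to 1 (shut). A call has 1 to 12 rows; each row is the pose to reach, as a shift and turn from the pose commanded when the call began, along the tool's axes at that moment, turning the shorter way round; what a row does not reach only later rows make up. A row lasts 1/12 s, in which the tool goes at most 41.7 mm and 7.16 degrees, less where a joint would pass 70% of its speed; a pose out of reach is approached as far as the arm can. A call with a number of a shift or a turn outside -1 to 1 is refused whole. A call with a gripper value outside its range is refused whole. The fingers move at their own pace and stop on an object; "force" is the grip in N (left out, the last holds). Time passes only in rows, so rows that repeat a pose let the fingers close. It gives the time, the measured TCP pose, the force, the opening and the grip force at its end, in the units of the state.
- env.read_state(): the state, without advancing time (a new reading comes with each control period).
- cams.camera(name): name is "scene" or "top"; returns (picture, depth): 480x640x3 uint8, red, green, blue; 480x640 float32, m along the optical axis (not along the pixel's ray), 0 where there is no reading.
- cams.camera_info(name): a dict with "fovy" (degrees; the focal length in pixels is half the picture's height over the tangent of half this angle, whatever the lens; pixels are square), "cx", "cy" (the principal point, pixels), "k1" (the pictures are not rectified: a ray, as slopes to the right and down, at radius r is drawn at 1 + k1 r^2 times it, then the intrinsics apply), "cam_to_world" (4x4, takes a point from camera to world coordinates). Camera axes: x right, y down, z forward; pixel columns grow to the right and rows downward; lengths in m; the calibration is good to about 2 mm. A picture is of the moment at which its call begins. camera_info takes no time and is no camera call.
- workorder.close_job(): hands the job in; it is judged then, once.
The state is a dict: "clock": time; "joint_pos": joint angles; "dq": joint speeds; "joint_efforts": joint torques, N m; "eef_pos": TCP position; "tcp_rot": TCP orientation; "wrist_force": force on the tool from outside, world axes, zero at the start; "torque": the same for the moment, N m; "finger_gap": opening from 0.0 (shut) to 1.0 (fully open); "grip_force": force on a finger pad.
Only numpy, scipy, OpenCV 4.12 (cv2) and the standard library are available. Lean on these libraries where they do the work, as an engineer would, in place of code of your own. Each camera call takes 0.05 s, during which the arm holds its last target. There are 200 camera calls.

## Working session

There is one attempt and no reset: what is moved stays moved. The work goes in short steps, Python scripts to look and compute and a tool call to move; the robot and the scene stay as the last step left them, time stands still between calls to the robot, and variables do not carry over. Pictures are saved under pics/ and viewed, at most 10 in all, crops included, and the job is handed in when it is done.

Besides the shell and the picture viewer there is one more tool, called after "Call:" as name(argument=value, ...) on one line, values as JSON. move_arm: Moves the arm, as the interface text tells. Its arguments: {"type":"object","properties":{"deltas":{"type":"array","items":{"type":"number","minimum":-1,"maximum":1}},"force":{"type":"number"}},"required":["deltas"]}

```bash
mkdir -p pics
cat > h.py <<'E'
import numpy as np, cv2
from workcell import env, cams, workorder
def K(n):
    i=cams.camera_info(n); f=240/np.tan(np.radians(i['fovy'])/2)
    return i,f
def ray(n,u,v):
    i,f=K(n); d=np.array([[[u,v]]],float)
    s=cv2.undistortPoints(d,np.array([[f,0,i['cx']],[0,f,i['cy']],[0,0,1]]),np.array([i['k1'],0,0,0]))[0,0]
    T=np.array(i['cam_to_world']); return T[:3,3],T[:3,:3]@np.array([s[0],s[1],1.])
def pt(n,u,v,z): # depth z along axis
    o,d=ray(n,u,v); return o+d*z
def plane(n,u,v,h):
    o,d=ray(n,u,v); return o+d*(h-o[2])/d[2]
E
python3 - <<'E'
from h import *
for n in("scene","top"):
    p,d=cams.camera(n); cv2.imwrite(f"pics/{n}0.png",p[:,:,::-1]); np.save(n+"_d.npy",d); i=cams.camera_info(n); print(n,i)
s=env.read_state(); print(s)
E
```

```text
scene {'fovy': 49.76535737876823, 'cx': 320.2830334385836, 'cy': 239.13381754721092, 'k1': -0.02455275404439678, 'cam_to_world': array([[-0.62976765,  0.50431023, -0.5908163 ,  1.22879443],
       [ 0.77665843,  0.42244937, -0.46726675,  0.55262068],
       [ 0.01394257, -0.75313194, -0.65772173,  0.93204617],
       [ 0.        ,  0.        ,  0.        ,  1.        ]])}
top {'fovy': 43.07502981998231, 'cx': 315.2212039823516, 'cy': 235.2723685955825, 'k1': -0.12341034427636566, 'cam_to_world': array([[-0.05099147, -0.97624835,  0.21056837,  0.28581725],
       [-0.99868898,  0.05079326, -0.0063532 , -0.00584514],
       [-0.00449315, -0.21061627, -0.97755849,  1.24320933],
       [ 0.        ,  0.        ,  0.        ,  1.        ]])}
{'clock': 0.1, 'joint_pos': array([-1.16219885,  0.68989374, -0.19450583,  1.56624886,  0.15728414,
        0.90254274, -0.21508835]), 'dq': array([ 0.00090432, -0.00360194,  0.00054902, -0.0028841 , -0.00130956,
        0.00068142,  0.00135554]), 'joint_efforts': array([-4.00764198e-03, -5.40599692e+01, -1.27132874e+00, -1.58987474e+01,
        9.46326472e-03,  4.37096038e-03,  1.94084024e-06]), 'eef_pos': array([0.22863097, 0.58103537, 0.23056553]), 'tcp_rot': array([[-9.30606786e-01,  3.66020160e-01, -5.02552755e-04],
       [ 3.66020483e-01,  9.30605370e-01, -1.62834307e-03],
       [-1.28328100e-04, -1.69929171e-03, -9.99998548e-01]]), 'wrist_force': array([-1.02588778,  0.41255017, -0.4157164 ]), 'torque': array([-0.0238746 ,  0.01440968, -0.00408877]), 'grip_force': 0.0, 'finger_gap': 1.0011106173814575}
```

View pics/scene0.png

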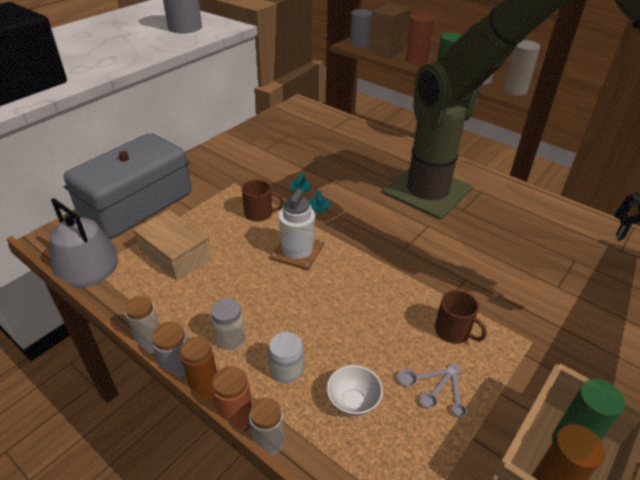

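View pics/top0.png

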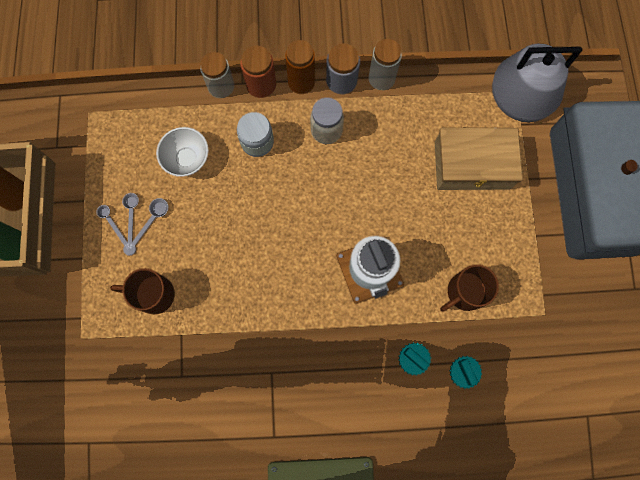

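The scene view shows the dispenser at about (297,230) with its grey cap at (297,203). In the top view the cap is at about (377,257), a mug is to its right at (473,288), and the turquoise caps are at (415,359) and (466,372). I'll enlarge both views next.

Run:
```python
from h import *
a=cv2.imread("pics/top0.png")[225:310,330:415]; b=cv2.imread("pics/scene0.png")[180:275,255:340]
a=cv2.resize(a,(400,400),interpolation=cv2.INTER_CUBIC); b=cv2.resize(b,(400,447),interpolation=cv2.INTER_CUBIC)
c=np.zeros((447,800,3),np.uint8); c[:400,:400]=a; c[:,400:]=b; cv2.imwrite("pics/crop.png",c)
dt=np.load("top_d.npy"); 
# cap-level points from depth
P=[]
for v in range(225,300):
  for u in range(335,415):
    if dt[v,u]>0: P.append(pt("top",u,v,dt[v,u]))
P=np.array(P)
for lo,hi in((.182,.21),(.159,.172),(.15,.159)):
  q=P[(P[:,2]>lo)&(P[:,2]<hi)]
  if len(q): print(lo,len(q),q.mean(0),q.min(0),q.max(0),(cv2.minAreaRect(q[:,:2].astype(np.float32)*1000)))
```

```text
Traceback (most recent call last):
  File "h.py", line 11, in pt
    o,d=ray(n,u,v); return o+d*z
        ~~~^^^^^^^
  File "h.py", line 7, in ray
    i,f=K(n); d=np.array([[[u,v]]],float)
        ~^^^
  File "h.py", line 4, in K
    i=cams.camera_info(n); f=240/np.tan(np.radians(i['fovy'])/2)
ValueError: time passes only in moves, steps and waits
```

View pics/crop.png

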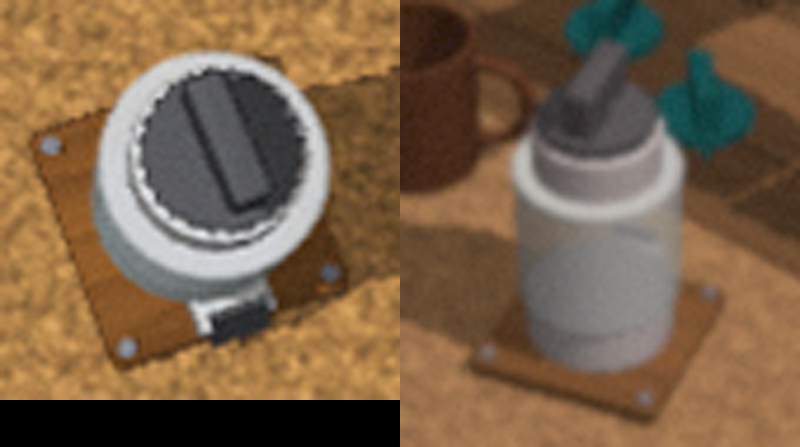

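The left crop (top view) shows the wing's top face from about (200,78) to (255,197). Its centre is about (228,140), and the disc centre is about (222,152). In the right crop (scene view) the wing's top centre is at about (597,75), which is (197,75) within that crop.

```bash
python3 - <<'E'
import re
s=open('h.py').read()
s=s.replace("def K(n):\n    i=cams.camera_info(n);","import pickle,os\nif not os.path.exists('ci.pkl'): pickle.dump({n:cams.camera_info(n) for n in('scene','top')},open('ci.pkl','wb'))\nCI=pickle.load(open('ci.pkl','rb'))\ndef K(n):\n    i=CI[n];")
open('h.py','w').write(s)
E
cat > m.py <<'E'
from h import *
def cloud(n,d,u0,u1,v0,v1):
    return np.array([pt(n,u,v,d[v,u]) for v in range(v0,v1) for u in range(u0,u1) if d[v,u]>0])
E
python3 - <<'E'
from m import *
f=lambda x,o:o+(x+.5)/4.706-.5
o1,d1=ray("top",f(228,330),f(140,225)); o2,d2=ray("scene",f(197,255),f(75,180))
A=np.stack([d1,-d2],1); t=np.linalg.lstsq(A,o2-o1,rcond=None)[0]
print("tri",o1+d1*t[0],o2+d2*t[1])
a,b=plane("top",f(200,330),f(78,225),.193),plane("top",f(255,330),f(197,225),.193)
print("wing ends",a,b,np.linalg.norm(a-b),np.degrees(np.arctan2(*(a-b)[1::-1])))
print("disc",plane("top",f(222,330),f(152,225),.165))
for n,box in(("top",(335,415,225,300)),("scene",(265,330,180,270))):
  P=cloud(n,np.load(n+"_d.npy"),*box)
  for lo,hi in((.187,.21),(.159,.172),(.15,.159),(.11,.14)):
    q=P[(P[:,2]>lo)&(P[:,2]<hi)]
    if len(q)>4: print(n,lo,len(q),np.median(q,0).round(4),cv2.minAreaRect(q[:,:2].astype(np.float32)*1000))
# base-board screws (top of board ~ z .014?)
for c in((52,146),(330,272),(127,347)): print(plane("top",f(c[0],330),f(c[1],225),.015))
P=cloud("top",np.load("top_d.npy"),440,505,255,320); q=P[P[:,2]>.08]; print("mug",q.min(0),q.max(0))
print(env.read_state()['clock'])
E
```

```text
tri [ 0.47297547 -0.12170972  0.18781759] [ 0.47268908 -0.12128022  0.18771965]
wing ends [ 0.49617195 -0.11234346  0.193     ] [ 0.45003704 -0.12964423  0.193     ] 0.04927217399755813 20.55624504266908
disc [ 0.4724849  -0.12158016  0.165     ]
top 0.187 268 [ 0.4726 -0.1218  0.1937] ((473.0744323730469, -122.14938354492188), (51.398948669433594, 16.760723114013672), 19.153179168701172)
top 0.159 656 [ 0.4705 -0.1166  0.1658] ((472.59295654296875, -122.93212890625), (63.935272216796875, 65.04826354980469), 9.826939582824707)
top 0.15 172 [ 0.4587 -0.1117  0.1563] ((472.7234802246094, -121.91117095947266), (67.62907409667969, 69.79485321044922), 85.4633560180664)
top 0.11 739 [ 0.4591 -0.1118  0.1318] ((473.10308837890625, -121.51402282714844), (89.84188079833984, 91.25296020507812), 84.10284423828125)
scene 0.187 89 [ 0.477  -0.1188  0.1911] ((473.2840881347656, -120.44148254394531), (56.50162124633789, 16.917171478271484), 19.91615867614746)
scene 0.159 245 [ 0.4811 -0.1111  0.1635] ((477.1061096191406, -118.91646575927734), (59.90781021118164, 62.1260871887207), 30.59977912902832)
scene 0.15 122 [ 0.4965 -0.1007  0.1542] ((485.8169250488281, -111.49992370605469), (47.098976135253906, 67.09806060791016), 38.78390121459961)
scene 0.11 477 [ 0.501  -0.0963  0.128 ] ((482.3898620605469, -112.26979064941406), (71.36505889892578, 90.26731872558594), 42.3098258972168)
[ 0.50499501 -0.06376133  0.015     ]
[ 0.44333864 -0.18074641  0.015     ]
[ 0.41560774 -0.0907964   0.015     ]
mug [ 0.37896302 -0.35834446  0.08007892] [ 0.46077712 -0.26316135  0.10020211]
0.1
```

Call:
move_arm(deltas=[-0.691,-0.547,-0.06,0,0,0.39,-1,-0.691,-0.547,-0.06,0,0,0.39,-1,-0.691,-0.547,-0.06,0,0,0.39,-1,-0.691,-0.547,-0.06,0,0,0.39,-1,-0.691,-0.547,-0.06,0,0,0.39,-1,-0.691,-0.547,-0.06,0,0,0.39,-1,-0.691,-0.547,-0.06,0,0,0.39,-1,-0.691,-0.547,-0.06,0,0,0.39,-1,-0.691,-0.547,-0.06,0,0,0.39,-1,-0.691,-0.547,-0.06,0,0,0.39,-1,-0.691,-0.547,-0.06,0,0,0.39,-1,-0.691,-0.547,-0.06,0,0,0.39,-1])

```text
clock: 1.1
eef_pos: [0.4534, 0.1938, 0.2617]
tcp_rot: [[0.04, 0.999, 0.003], [0.999, -0.04, -0.004], [-0.004, 0.003, -1.0]]
wrist_force: [0.3, 0.4, -0.1]
finger_gap: 1.004
grip_force: 0.0
```

```bash
cat > d.py <<'E'
import sys
from h import *
from scipy.spatial.transform import Rotation as R
# usage: x y z headingdeg_of_tool_y
s=env.read_state(); Rt=np.array(s['tcp_rot']); p=s['eef_pos']
print(s['clock'],p.round(4),'yhead',np.degrees(np.arctan2(Rt[1,1],Rt[0,1])).round(2),'q',s['joint_pos'].round(2),'F',s['wrist_force'].round(1),'T',s['torque'].round(2),s['finger_gap'],s['grip_force'])
if len(sys.argv)>1:
    x,y,z,h=map(float,sys.argv[1:]); h=np.radians(h)
    Y=np.array([np.cos(h),np.sin(h),0]);Z=np.array([0,0,-1.]);X=np.cross(Y,Z)
    G=np.stack([X,Y,Z],1)
    print('shift',(Rt.T@(np.array([x,y,z])-p)/.5).round(4),'turn',(R.from_matrix(Rt.T@G).as_rotvec()/np.pi).round(4))
E
python3 d.py .473 -.1217 .26 -70.7
```

```text
1.1 [0.4534 0.1938 0.2617] yhead -2.31 q [-0.59  0.48  0.13  1.93 -0.08  0.74 -0.45] F [ 0.3  0.4 -0.1] T [ 0.    0.05 -0.03] 1.0036210857706833 0.0
shift [-0.6289  0.0646  0.0058] turn [0.0014 0.0005 0.38  ]
```

Call:
move_arm(deltas=[-0.63,0.065,0,0,0,0.38,-1,-0.63,0.065,0,0,0,0.38,-1,-0.63,0.065,0,0,0,0.38,-1,-0.63,0.065,0,0,0,0.38,-1,-0.63,0.065,0,0,0,0.38,-1,-0.63,0.065,0,0,0,0.38,-1,-0.63,0.065,0,0,0,0.38,-1,-0.63,0.065,0,0,0,0.38,-1,-0.63,0.065,0,0,0,0.38,-1,-0.63,0.065,0,0,0,0.38,-1,-0.63,0.065,0,0,0,0.38,-1,-0.63,0.065,0,0,0,0.38,-1])

```text
clock: 2.1
eef_pos: [0.4734, -0.1144, 0.2609]
tcp_rot: [[0.939, 0.344, -0.001], [0.344, -0.939, 0.0], [-0.001, -0.001, -1.0]]
wrist_force: [0.7, 0.3, -0.4]
finger_gap: 1.0
grip_force: 0.0
```

```bash
python3 d.py .473 -.1217 .26 -70.7
```

```text
2.1 [ 0.4734 -0.1144  0.2609] yhead -69.88 q [-0.15  0.5   0.46  1.95 -0.32  0.75 -0.73] F [ 0.7  0.3 -0.4] T [0.01 0.   0.05] 0.9997249095596323 0.0
shift [-0.0058  0.0135  0.0019] turn [-0.0002  0.0002  0.0046]
```

Call:
move_arm(deltas=[-0.003,0.01,0,0,0,0.003,-1,-0.003,0.01,0,0,0,0.003,-1,-0.003,0.01,0.03,0,0,0.003,-1,-0.003,0.01,0.06,0,0,0.003,-1,-0.003,0.01,0.08,0,0,0.003,-1,-0.003,0.01,0.08,0,0,0.003,-1,-0.003,0.01,0.08,0,0,0.003,-1])

```text
clock: 2.68
eef_pos: [0.4736, -0.1203, 0.2212]
tcp_rot: [[0.943, 0.333, -0.001], [0.333, -0.943, 0.0], [-0.001, -0.001, -1.0]]
wrist_force: [-0.0, -0.5, 0.8]
finger_gap: 0.998
grip_force: 0.0
```

```bash
python3 d.py .473 -.1217 .168 -70.7; python3 -c "
from h import *
p,d=cams.camera('scene'); cv2.imwrite('pics/s1.png',cv2.resize(p[140:290,220:400,::-1],(720,600),interpolation=cv2.INTER_CUBIC))"
```

```text
2.6833 [ 0.4736 -0.1203  0.2212] yhead -70.58 q [-0.11  0.56  0.42  2.   -0.36  0.65 -0.69] F [-0.  -0.5  0.8] T [-0.02 -0.01 -0.01] 0.9977034301695944 0.0
shift [-0.002   0.0023  0.1063] turn [-0.0002  0.0002  0.0007]
```

View pics/s1.png

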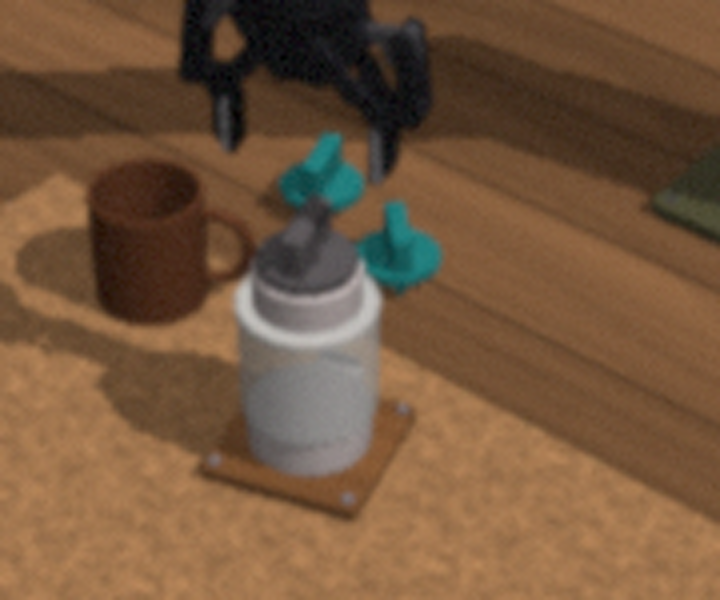

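The crop shows the open fingertips at (230,148) and (378,180), straddling the wing top at about (310,215). They are centred, so I can descend.

Call:
move_arm(deltas=[-0.001,0.002,0.04,0,0,0,-1,-0.001,0.002,0.08,0,0,0,-1,-0.001,0.002,0.106,0,0,0,-1,-0.001,0.002,0.106,0,0,0,-1,-0.001,0.002,0.106,0,0,0,-1,-0.001,0.002,0.106,0,0,0,-1])

```text
clock: 3.23
eef_pos: [0.4745, -0.1218, 0.1694]
tcp_rot: [[0.943, 0.332, 0.002], [0.332, -0.943, -0.0], [0.002, 0.001, -1.0]]
wrist_force: [0.8, 0.1, 0.4]
finger_gap: 0.998
grip_force: 0.0
```

```bash
python3 d.py .473 -.1217 .168 -70.7
```

```text
3.2333 [ 0.4745 -0.1218  0.1694] yhead -70.61 q [-0.06  0.64  0.34  2.05 -0.42  0.51 -0.63] F [0.8 0.1 0.4] T [ 0.03  0.02 -0.01] 0.9983980020040367 0.0
shift [-0.0027 -0.0012  0.0027] turn [ 0.0004 -0.0006  0.0005]
```

Call:
move_arm(deltas=[-0.002,-0.001,0.002,0,0,0,1,-0.002,-0.001,0.002,0,0,0,1,-0.002,-0.001,0.002,0,0,0,1,-0.002,-0.001,0.002,0,0,0,1,-0.002,-0.001,0.002,0,0,0,1,-0.002,-0.001,0.002,0,0,0,1,-0.002,-0.001,0.002,0,0,0,1,-0.002,-0.001,0.002,0,0,0,1,-0.002,-0.001,0.002,0,0,0,1,-0.002,-0.001,0.002,0,0,0,1,-0.002,-0.001,0.002,0,0,0,1,-0.002,-0.001,0.002,0,0,0,1], force=50)

```text
clock: 4.23
eef_pos: [0.4727, -0.1214, 0.1675]
tcp_rot: [[0.943, 0.332, 0.001], [0.332, -0.943, 0.0], [0.001, 0.0, -1.0]]
wrist_force: [-1.2, 0.5, 4.1]
finger_gap: 0.177
grip_force: 49.7
```

```bash
python3 d.py
```

```text
4.2333 [ 0.4727 -0.1214  0.1675] yhead -70.62 q [-0.05  0.65  0.34  2.05 -0.43  0.51 -0.63] F [-1.2  0.5  4.1] T [0.02 0.14 0.04] 0.17702945480071194 49.72827672958374
```

Call:
move_arm(deltas=[0,0,0,0,0,0.01,1,0,0,0,0,0,0.02,1,0,0,0,0,0,0.025,1,0,0,0,0,0,0.025,1])

```text
clock: 4.57
eef_pos: [0.4729, -0.1215, 0.1676]
tcp_rot: [[0.967, 0.255, 0.001], [0.255, -0.967, -0.0], [0.001, 0.0, -1.0]]
wrist_force: [0.1, -0.6, 4.8]
finger_gap: 0.176
grip_force: 50.0
```

```bash
python3 d.py
```

```text
4.5667 [ 0.4729 -0.1215  0.1676] yhead -75.21 q [-0.07  0.65  0.36  2.05 -0.45  0.51 -0.68] F [ 0.1 -0.6  4.8] T [ 0.12  0.09 -0.02] 0.17620130292764274 49.955044984817505
```

Clear so far. I'll keep going in small steps.

Call:
move_arm(deltas=[0,0,0,0,0,0.008,1,0,0,0,0,0,0.016,1,0,0,0,0,0,0.016,1])

```text
clock: 4.82
eef_pos: [0.4729, -0.1215, 0.1675]
tcp_rot: [[0.979, 0.206, 0.001], [0.206, -0.979, -0.0], [0.001, 0.0, -1.0]]
wrist_force: [-0.4, 0.1, 5.2]
finger_gap: 0.176
grip_force: 49.9
```

```bash
python3 d.py
```

```text
4.8167 [ 0.4729 -0.1215  0.1675] yhead -78.11 q [-0.08  0.65  0.38  2.05 -0.47  0.52 -0.72] F [-0.4  0.1  5.2] T [ 0.07  0.07 -0.05] 0.1762894571391576 49.94633138179779
```

Call:
move_arm(deltas=[0,0,0,0,0,0.007,1,0,0,0,0,0,0.013,1,0,0,0,0,0,0.013,1])

```text
clock: 5.07
eef_pos: [0.4729, -0.1215, 0.1676]
tcp_rot: [[0.986, 0.166, 0.001], [0.166, -0.986, -0.0], [0.001, 0.0, -1.0]]
wrist_force: [-0.2, -0.4, 5.9]
finger_gap: 0.18
grip_force: 49.9
```

```bash
python3 d.py
```

```text
5.0667 [ 0.4729 -0.1215  0.1676] yhead -80.43 q [-0.08  0.65  0.39  2.05 -0.48  0.52 -0.74] F [-0.2 -0.4  5.9] T [ 0.1   0.12 -0.06] 0.18012081470676397 49.93153631687164
```

Call:
move_arm(deltas=[0,0,0,0,0,0.006,1,0,0,0,0,0,0.01,1,0,0,0,0,0,0.01,1])

```text
clock: 5.32
eef_pos: [0.473, -0.1215, 0.1676]
tcp_rot: [[0.991, 0.136, 0.001], [0.136, -0.991, -0.0], [0.001, 0.0, -1.0]]
wrist_force: [-0.0, 0.1, 5.8]
finger_gap: 0.181
grip_force: 49.9
```

```bash
python3 d.py
```

```text
5.3167 [ 0.473  -0.1215  0.1676] yhead -82.21 q [-0.09  0.66  0.4   2.05 -0.49  0.52 -0.76] F [-0.   0.1  5.8] T [ 0.03  0.06 -0.04] 0.18114915656143918 49.91911768913269
```

Call:
move_arm(deltas=[0,0,0,0,0,0.006,1,0,0,0,0,0,0.01,1,0,0,0,0,0,0.01,1])

```text
clock: 5.57
eef_pos: [0.473, -0.1215, 0.1676]
tcp_rot: [[0.995, 0.104, 0.001], [0.104, -0.995, -0.0], [0.001, 0.0, -1.0]]
wrist_force: [0.0, -0.8, 4.9]
finger_gap: 0.181
grip_force: 49.9
```

```bash
python3 d.py
```

```text
5.5667 [ 0.473  -0.1215  0.1676] yhead -84.02 q [-0.09  0.66  0.41  2.05 -0.51  0.52 -0.78] F [ 0.  -0.8  4.9] T [-0.    0.05 -0.01] 0.18061411363141602 49.92544412612915
```

Call:
move_arm(deltas=[0,0,0,0,0,0.006,1,0,0,0,0,0,0.012,1,0,0,0,0,0,0.012,1])

```text
clock: 5.82
eef_pos: [0.473, -0.1215, 0.1675]
tcp_rot: [[0.998, 0.066, 0.001], [0.066, -0.998, -0.0], [0.001, 0.0, -1.0]]
wrist_force: [-0.3, 0.9, 5.0]
finger_gap: 0.175
grip_force: 49.9
```

```bash
python3 d.py
```

```text
5.8167 [ 0.473  -0.1215  0.1675] yhead -86.19 q [-0.1   0.66  0.42  2.06 -0.52  0.53 -0.81] F [-0.3  0.9  5. ] T [ 0.03  0.07 -0.02] 0.17538104126752457 49.93161678314209
```

Call:
move_arm(deltas=[0,0,0,0,0,0.006,1,0,0,0,0,0,0.012,1,0,0,0,0,0,0.012,1])

```text
clock: 6.07
eef_pos: [0.473, -0.1215, 0.1676]
tcp_rot: [[1.0, 0.029, 0.001], [0.029, -1.0, -0.0], [0.001, 0.0, -1.0]]
wrist_force: [0.8, -0.2, 5.8]
finger_gap: 0.176
grip_force: 49.9
```

```bash
python3 d.py
```

```text
6.0667 [ 0.473  -0.1215  0.1676] yhead -88.35 q [-0.11  0.66  0.43  2.06 -0.53  0.53 -0.83] F [ 0.8 -0.2  5.8] T [ 0.05  0.03 -0.08] 0.1764044244848246 49.92978394031525
```

Call:
move_arm(deltas=[0,0,0,0,0,0.006,1,0,0,0,0,0,0.012,1,0,0,0,0,0,0.012,1])

```text
clock: 6.32
eef_pos: [0.473, -0.1215, 0.1675]
tcp_rot: [[1.0, -0.009, 0.001], [-0.009, -1.0, -0.0], [0.001, 0.0, -1.0]]
wrist_force: [0.4, -0.1, 5.2]
finger_gap: 0.176
grip_force: 49.9
```

```bash
python3 d.py
```

```text
6.3167 [ 0.473  -0.1215  0.1675] yhead -90.51 q [-0.11  0.66  0.44  2.06 -0.54  0.53 -0.86] F [ 0.4 -0.1  5.2] T [-0.    0.04 -0.02] 0.1761254967497278 49.92835879325867
```

Call:
move_arm(deltas=[0,0,0,0,0,0.006,1,0,0,0,0,0,0.012,1,0,0,0,0,0,0.012,1])

```text
clock: 6.57
eef_pos: [0.473, -0.1215, 0.1676]
tcp_rot: [[0.999, -0.047, 0.001], [-0.047, -0.999, -0.0], [0.001, 0.0, -1.0]]
wrist_force: [1.3, 1.2, 6.0]
finger_gap: 0.175
grip_force: 49.9
```

```bash
python3 d.py
```

```text
6.5667 [ 0.473  -0.1215  0.1676] yhead -92.67 q [-0.12  0.67  0.45  2.06 -0.55  0.54 -0.88] F [1.3 1.2 6. ] T [ 0.03  0.08 -0.02] 0.17524408811156414 49.927875995635986
```

Call:
move_arm(deltas=[0,0,0,0,0,0.006,1,0,0,0,0,0,0.012,1,0,0,0,0,0,0.012,1])

```text
clock: 6.82
eef_pos: [0.473, -0.1215, 0.1675]
tcp_rot: [[0.996, -0.084, 0.001], [-0.084, -0.996, -0.0], [0.001, 0.0, -1.0]]
wrist_force: [0.6, 0.5, 5.1]
finger_gap: 0.174
grip_force: 49.9
```

```bash
python3 d.py
```

```text
6.8167 [ 0.473  -0.1215  0.1675] yhead -94.84 q [-0.12  0.67  0.46  2.06 -0.57  0.54 -0.91] F [0.6 0.5 5.1] T [ 0.08  0.05 -0.05] 0.17437479913248446 49.936784505844116
```

Call:
move_arm(deltas=[0,0,0,0,0,0.006,1,0,0,0,0,0,0.012,1,0,0,0,0,0,0.012,1])

```text
clock: 7.07
eef_pos: [0.473, -0.1215, 0.1676]
tcp_rot: [[0.993, -0.122, 0.001], [-0.122, -0.993, -0.0], [0.001, 0.0, -1.0]]
wrist_force: [1.1, 0.3, 5.6]
finger_gap: 0.178
grip_force: 49.9
```

```bash
python3 d.py
```

```text
7.0667 [ 0.473  -0.1215  0.1676] yhead -96.99 q [-0.13  0.67  0.47  2.06 -0.58  0.54 -0.93] F [1.1 0.3 5.6] T [ 0.05  0.01 -0.03] 0.1778693269669381 49.937227964401245
```

Call:
move_arm(deltas=[0,0,0,0,0,0.008,1,0,0,0,0,0,0.016,1,0,0,0,0,0,0.024,1,0,0,0,0,0,0.032,1,0,0,0,0,0,0.04,1,0,0,0,0,0,0.04,1])

```text
clock: 7.57
eef_pos: [0.473, -0.1216, 0.1676]
tcp_rot: [[0.969, -0.246, 0.001], [-0.246, -0.969, -0.0], [0.001, 0.0, -1.0]]
wrist_force: [-0.6, -0.1, 6.4]
finger_gap: 0.177
grip_force: 50.0
```

```bash
python3 d.py
```

```text
7.5667 [ 0.473  -0.1216  0.1676] yhead -104.24 q [-0.15  0.68  0.51  2.06 -0.62  0.56 -1.02] F [-0.6 -0.1  6.4] T [ 0.05  0.04 -0.08] 0.17666391076944749 49.987730383872986
```

Call:
move_arm(deltas=[0,0,0,0,0,0.008,1,0,0,0,0,0,0.016,1,0,0,0,0,0,0.024,1,0,0,0,0,0,0.032,1,0,0,0,0,0,0.04,1,0,0,0,0,0,0.05,1,0,0,0,0,0,0.05,1])

```text
clock: 8.15
eef_pos: [0.473, -0.1215, 0.1675]
tcp_rot: [[0.919, -0.395, 0.001], [-0.395, -0.919, -0.0], [0.001, -0.0, -1.0]]
wrist_force: [-0.3, 0.4, 5.3]
finger_gap: 0.179
grip_force: 50.0
```

```bash
python3 d.py
```

```text
8.15 [ 0.473  -0.1215  0.1675] yhead -113.25 q [-0.18  0.69  0.56  2.06 -0.67  0.57 -1.12] F [-0.3  0.4  5.3] T [ 0.04  0.03 -0.05] 0.17865479687172256 49.998677372932434
```

Call:
move_arm(deltas=[0,0,0,0,0,0.008,1,0,0,0,0,0,0.016,1,0,0,0,0,0,0.024,1,0,0,0,0,0,0.032,1,0,0,0,0,0,0.04,1,0,0,0,0,0,0.04,1])

```text
clock: 8.65
eef_pos: [0.473, -0.1216, 0.1676]
tcp_rot: [[0.862, -0.506, 0.001], [-0.506, -0.862, -0.0], [0.001, -0.0, -1.0]]
wrist_force: [-0.3, -0.1, 5.4]
finger_gap: 0.181
grip_force: 50.0
```

```bash
python3 d.py
```

```text
8.65 [ 0.473  -0.1216  0.1676] yhead -120.43 q [-0.2   0.7   0.59  2.06 -0.7   0.59 -1.21] F [-0.3 -0.1  5.4] T [ 0.03 -0.02  0.01] 0.18114399280226878 49.98646438121796
```

Call:
move_arm(deltas=[0,0,0,0,0,0.006,1,0,0,0,0,0,0.012,1,0,0,0,0,0,0.018,1,0,0,0,0,0,0.018,1])

```text
clock: 8.98
eef_pos: [0.473, -0.1215, 0.1676]
tcp_rot: [[0.832, -0.554, 0.001], [-0.554, -0.832, -0.0], [0.001, -0.0, -1.0]]
wrist_force: [-0.6, 0.3, 6.2]
finger_gap: 0.178
grip_force: 50.0
```

```bash
python3 d.py
```

```text
8.9833 [ 0.473  -0.1215  0.1676] yhead -123.66 q [-0.2   0.7   0.61  2.06 -0.72  0.6  -1.25] F [-0.6  0.3  6.2] T [-0.02  0.07 -0.08] 0.1784405720173053 49.97203588485718
```

Call:
move_arm(deltas=[0,0,0,0,0,0.005,1,0,0,0,0,0,0.01,1,0,0,0,0,0,0.01,1])

```text
clock: 9.23
eef_pos: [0.473, -0.1216, 0.1676]
tcp_rot: [[0.815, -0.58, 0.001], [-0.58, -0.815, -0.0], [0.001, -0.0, -1.0]]
wrist_force: [0.5, -0.6, 5.7]
finger_gap: 0.176
grip_force: 50.0
```

```bash
python3 d.py
```

```text
9.2333 [ 0.473  -0.1216  0.1676] yhead -125.45 q [-0.21  0.71  0.62  2.06 -0.73  0.6  -1.27] F [ 0.5 -0.6  5.7] T [ 0.04  0.03 -0.01] 0.17578044311866675 49.9643611907959
```

Call:
move_arm(deltas=[0,0,0,0,0,0.005,1,0,0,0,0,0,0.01,1,0,0,0,0,0,0.01,1])

```text
clock: 9.48
eef_pos: [0.473, -0.1216, 0.1676]
tcp_rot: [[0.796, -0.605, 0.001], [-0.605, -0.796, -0.0], [0.001, -0.0, -1.0]]
wrist_force: [0.2, -0.1, 5.4]
finger_gap: 0.181
grip_force: 50.0
```

```bash
python3 d.py
```

```text
9.4833 [ 0.473  -0.1216  0.1676] yhead -127.25 q [-0.21  0.71  0.63  2.06 -0.74  0.6  -1.29] F [ 0.2 -0.1  5.4] T [ 0.07  0.05 -0.04] 0.1814017938120966 49.963974952697754
```

Call:
move_arm(deltas=[0,0,0,0,0,0.005,1,0,0,0,0,0,0.01,1,0,0,0,0,0,0.01,1])

```text
clock: 9.73
eef_pos: [0.473, -0.1216, 0.1675]
tcp_rot: [[0.777, -0.63, 0.001], [-0.63, -0.777, -0.0], [0.001, -0.0, -1.0]]
wrist_force: [0.5, -0.2, 5.9]
finger_gap: 0.179
grip_force: 50.0
```

```bash
python3 d.py
```

```text
9.7333 [ 0.473  -0.1216  0.1675] yhead -129.05 q [-0.22  0.71  0.64  2.06 -0.75  0.61 -1.31] F [ 0.5 -0.2  5.9] T [ 0.06  0.04 -0.03] 0.17850741087938418 49.96372997760773
```

Call:
move_arm(deltas=[0,0,0,0,0,0.005,1,0,0,0,0,0,0.01,1,0,0,0,0,0,0.01,1])

```text
clock: 9.98
eef_pos: [0.473, -0.1216, 0.1676]
tcp_rot: [[0.756, -0.654, 0.001], [-0.654, -0.756, -0.0], [0.001, -0.0, -1.0]]
wrist_force: [0.9, 0.2, 5.8]
finger_gap: 0.175
grip_force: 50.0
```

```bash
python3 d.py
```

```text
9.9833 [ 0.473  -0.1216  0.1676] yhead -130.85 q [-0.22  0.71  0.64  2.06 -0.75  0.61 -1.34] F [0.9 0.2 5.8] T [ 0.07  0.02 -0.01] 0.17450710135503625 49.96357440948486
```

Call:
move_arm(deltas=[0,0,0,0,0,0.005,1,0,0,0,0,0,0.01,1,0,0,0,0,0,0.01,1])

```text
clock: 10.23
eef_pos: [0.473, -0.1216, 0.1676]
tcp_rot: [[0.736, -0.677, 0.001], [-0.677, -0.736, -0.0], [0.001, -0.0, -1.0]]
wrist_force: [-0.4, 0.6, 5.8]
finger_gap: 0.178
grip_force: 50.0
```

```bash
python3 d.py
```

```text
10.2333 [ 0.473  -0.1216  0.1676] yhead -132.65 q [-0.23  0.72  0.65  2.06 -0.76  0.62 -1.36] F [-0.4  0.6  5.8] T [ 0.05  0.05 -0.03] 0.17754908021745594 49.961398243904114
```

Call:
move_arm(deltas=[0,0,0,0,0,0.004,1,0,0,0,0,0,0.008,1,0,0,0,0,0,0.008,1])

```text
clock: 10.48
eef_pos: [0.4732, -0.1214, 0.1676]
tcp_rot: [[0.719, -0.695, 0.001], [-0.695, -0.719, -0.0], [0.001, -0.001, -1.0]]
wrist_force: [-0.2, 0.1, 4.9]
finger_gap: 0.175
grip_force: 50.0
```

```bash
python3 d.py
```

```text
10.4833 [ 0.4732 -0.1214  0.1676] yhead -133.99 q [-0.23  0.72  0.66  2.06 -0.77  0.62 -1.37] F [-0.2  0.1  4.9] T [ 0.04 -0.03  0.27] 0.17519101074696236 49.959978461265564
```

Call:
move_arm(deltas=[0,0,0,0,0,0.002,1,0,0,0,0,0,0.003,1,0,0,0,0,0,0.003,1])

```text
clock: 10.73
eef_pos: [0.4732, -0.1214, 0.1676]
tcp_rot: [[0.714, -0.7, 0.001], [-0.7, -0.714, -0.001], [0.001, -0.0, -1.0]]
wrist_force: [0.8, 0.0, 5.9]
finger_gap: 0.178
grip_force: 50.1
```

```bash
python3 d.py
```

```text
10.7333 [ 0.4732 -0.1214  0.1676] yhead -134.46 q [-0.23  0.72  0.66  2.06 -0.77  0.62 -1.38] F [0.8 0.  5.9] T [0.03 0.   0.54] 0.17774279942354154 50.092543959617615
```

The release stop shows plainly: 0.54 N·m at −134.5°, about 1.11 rad from the start and about 1.06 rad from the dispenser's x. I'll relax a little and start lifting.

Call:
move_arm(deltas=[0,0,0,0,0,-0.004,1,0,0,0,0,0,-0.004,1,0,0,-0.003,0,0,-0.004,1,0,0,-0.006,0,0,-0.004,1,0,0,-0.008,0,0,-0.004,1,0,0,-0.008,0,0,-0.004,1])

```text
clock: 11.23
eef_pos: [0.4725, -0.1208, 0.171]
tcp_rot: [[0.722, -0.692, -0.001], [-0.692, -0.722, 0.001], [-0.001, -0.0, -1.0]]
wrist_force: [1.7, 1.5, -3.7]
finger_gap: 0.177
grip_force: 49.0
```

```bash
python3 d.py
```

```text
11.2333 [ 0.4725 -0.1208  0.171 ] yhead -133.77 q [-0.24  0.71  0.67  2.06 -0.76  0.63 -1.38] F [ 1.7  1.5 -3.7] T [ 0.2  -0.41  0.25] 0.17727693772144362 49.000829458236694
```

Call:
move_arm(deltas=[0,0,-0.004,0,0,0,1,0,0,-0.008,0,0,0,1,0,0,-0.008,0,0,0,1])

```text
clock: 11.48
eef_pos: [0.4724, -0.1207, 0.1755]
tcp_rot: [[0.722, -0.692, -0.0], [-0.692, -0.722, 0.001], [-0.001, -0.001, -1.0]]
wrist_force: [0.9, 2.3, -1.7]
finger_gap: 0.181
grip_force: 49.3
```

```bash
python3 d.py; python3 -c "
from h import *
p,d=cams.camera('scene'); cv2.imwrite('pics/s2.png',cv2.resize(p[150:250,240:360,::-1],(720,600),interpolation=cv2.INTER_CUBIC))"
```

```text
11.4833 [ 0.4724 -0.1207  0.1755] yhead -133.78 q [-0.24  0.71  0.68  2.06 -0.75  0.64 -1.39] F [ 0.9  2.3 -1.7] T [ 0.47 -0.27  0.16] 0.1808971223870157 49.25914406776428
```

View pics/s2.png

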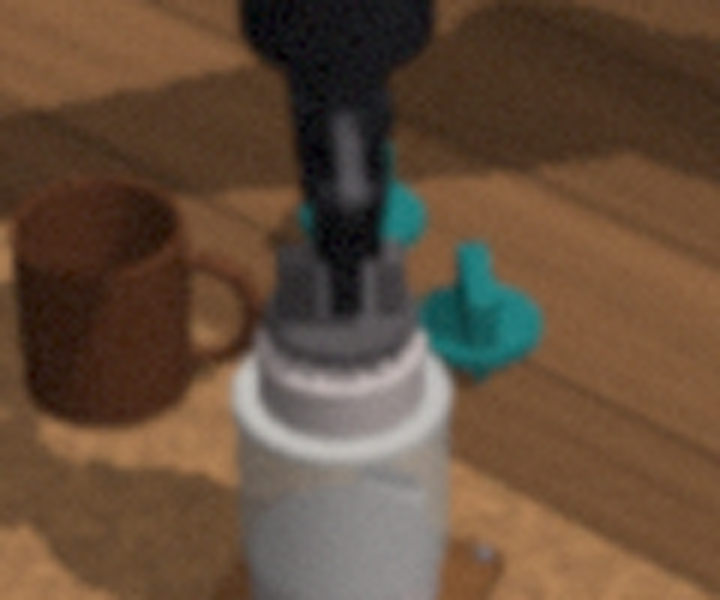

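The cap is rising with the gripper. The disc at (340,330) now has a bright gap to the collar rim at (340,385), and the forces are small. I'll continue straight up.

Call:
move_arm(deltas=[0.001,0,-0.005,0,0,0,1,0.001,0,-0.01,0,0,0,1,0.001,0,-0.016,0,0,0,1,0.001,0,-0.024,0,0,0,1,0.001,0,-0.032,0,0,0,1,0.001,0,-0.032,0,0,0,1])

```text
clock: 12.03
eef_pos: [0.4731, -0.1225, 0.1923]
tcp_rot: [[0.721, -0.693, 0.002], [-0.693, -0.721, -0.001], [0.002, -0.0, -1.0]]
wrist_force: [-0.3, -0.1, -0.7]
finger_gap: 0.174
grip_force: 49.6
```

```bash
python3 d.py .4728 -.1216 .2576 -133.9
```

```text
12.0333 [ 0.4731 -0.1225  0.1923] yhead -133.85 q [-0.26  0.69  0.71  2.04 -0.72  0.68 -1.41] F [-0.3 -0.1 -0.7] T [-0.03  0.04  0.04] 0.17354669863011024 49.58201050758362
shift [-0.0015 -0.0009 -0.1306] turn [-0.0001 -0.0006  0.0003]
```

The key is clear of the collar and the wrist carries only the cap's weight (0.7 N). Now up to 9 cm.

Call:
move_arm(deltas=[-0.001,-0.001,-0.02,0,0,0,1,-0.001,-0.001,-0.04,0,0,0,1,-0.001,-0.001,-0.06,0,0,0,1,-0.001,-0.001,-0.08,0,0,0,1,-0.001,-0.001,-0.1,0,0,0,1,-0.001,-0.001,-0.12,0,0,0,1,-0.001,-0.001,-0.13,0,0,0,1,-0.001,-0.001,-0.13,0,0,0,1,-0.001,-0.001,-0.13,0,0,0,1,-0.001,-0.001,-0.13,0,0,0,1,-0.001,-0.001,-0.13,0,0,0,1,-0.001,-0.001,-0.13,0,0,0,1])

```text
clock: 13.03
eef_pos: [0.4726, -0.1209, 0.2558]
tcp_rot: [[0.722, -0.692, -0.001], [-0.692, -0.722, 0.0], [-0.001, 0.001, -1.0]]
wrist_force: [-0.1, 0.4, 0.0]
finger_gap: 0.179
grip_force: 49.6
```

```bash
python3 d.py .4728 -.1216 .2576 -133.9; python3 -c "
from m import *
p,d=cams.camera('scene'); cv2.imwrite('pics/s3.png',cv2.resize(p[110:260,220:400,::-1],(720,600),interpolation=cv2.INTER_CUBIC))
P=cloud('scene',d,270,330,140,260); q=P[(abs(P[:,0]-.473)<.05)&(abs(P[:,1]+.1215)<.05)]
h,e=np.histogram(q[:,2],np.arange(.14,.30,.005)); print(dict(zip(e.round(3),h)))"
```

```text
13.0333 [ 0.4726 -0.1209  0.2558] yhead -133.8 q [-0.34  0.61  0.83  1.97 -0.6   0.83 -1.51] F [-0.1  0.4  0. ] T [ 0.01 -0.   -0.01] 0.1790090124559352 49.588730335235596
shift [ 0.0013  0.0007 -0.0036] turn [0.0002 0.0003 0.0006]
{np.float64(0.14): np.int64(62), np.float64(0.145): np.int64(71), np.float64(0.15): np.int64(225), np.float64(0.155): np.int64(103), np.float64(0.16): np.int64(0), np.float64(0.165): np.int64(0), np.float64(0.17): np.int64(0), np.float64(0.175): np.int64(0), np.float64(0.18): np.int64(0), np.float64(0.185): np.int64(0), np.float64(0.19): np.int64(0), np.float64(0.195): np.int64(0), np.float64(0.2): np.int64(0), np.float64(0.205): np.int64(0), np.float64(0.21): np.int64(0), np.float64(0.215): np.int64(0), np.float64(0.22): np.int64(0), np.float64(0.225): np.int64(0), np.float64(0.23): np.int64(0), np.float64(0.235): np.int64(0), np.float64(0.24): np.int64(14), np.float64(0.245): np.int64(57), np.float64(0.25): np.int64(141), np.float64(0.255): np.int64(41), np.float64(0.26): np.int64(32), np.float64(0.265): np.int64(44), np.float64(0.27): np.int64(45), np.float64(0.275): np.int64(62), np.float64(0.28): np.int64(33), np.float64(0.285): np.int64(10), np.float64(0.29): np.int64(0)}
```

View pics/s3.png

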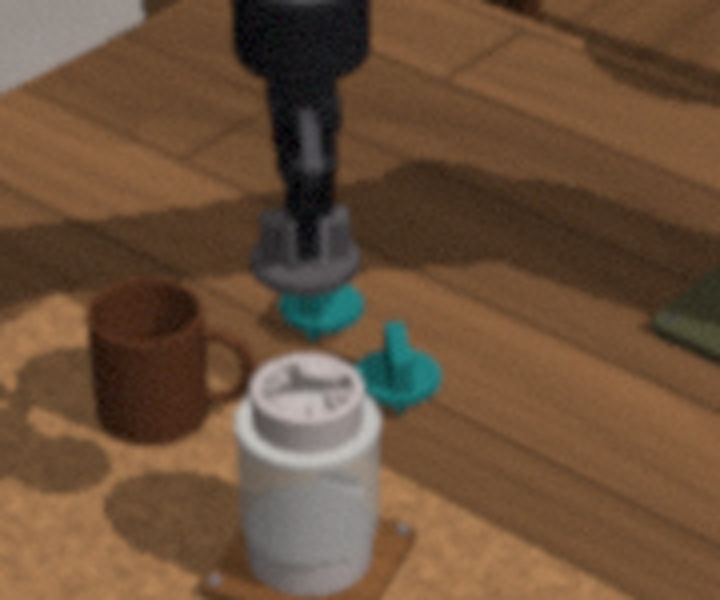

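The cap (disc at about (305,265)) hangs level in the gripper, roughly 88–90 mm above the open collar at (305,385). I'll let it settle, then hand in.

Call:
move_arm(deltas=[0,0,0,0,0,0,1,0,0,0,0,0,0,1,0,0,0,0,0,0,1,0,0,0,0,0,0,1])

```text
clock: 13.42
eef_pos: [0.4729, -0.121, 0.2562]
tcp_rot: [[0.722, -0.692, 0.0], [-0.692, -0.722, 0.0], [-0.0, -0.0, -1.0]]
wrist_force: [0.2, -0.5, -0.5]
finger_gap: 0.174
grip_force: 49.6
```

```bash
python3 d.py; python3 -c "
from h import *
print(workorder.close_job())"
```

```text
13.4167 [ 0.4729 -0.121   0.2562] yhead -133.8 q [-0.34  0.61  0.83  1.97 -0.6   0.83 -1.51] F [ 0.2 -0.5 -0.5] T [ 0.02 -0.01 -0.05] 0.17428420252706633 49.58868205547333
the job is handed in; nothing more can be done
None
```

The cap came loose turning clockwise (seen from above) to its release stop, lifted straight off, and is held level about 9 cm above the dispenser; the job was handed in at 13.4 s (no verdict was returned).

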